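# Set the gauge and the terminal tin on their taped spots

### The job

Get the crimping bench ready for the next batch: lay the double-ended pin gauge inside the taped rectangle, lined up with it lengthwise (either way round), and stand the shorter of the two round tins upright inside the taped circle. Set both down without dropping them, and leave the taller tin and the screwdriver where they are.

Things in the scene. Friction and masses are not known exactly. Their poses are not given: they have to be found in the camera images.
- gauge: Double-ended pin gauge lying on the bench: a dark steel bar 70 x 20 x 20 mm with a thin bright steel pin standing out 20 mm at each end (pin diameters 10 and 7 mm), 110 mm long in all, about 0.16 kg. Origin: centre of its underside as it lies at the start; x runs along its length, z up. The bar is gripped across its 20 mm width.
- gauge_mid (a point): The middle of the gauge, on its long axis, 10 mm above the bench when it lies flat; axes as the gauge's.
- short_tin: The shorter tin: a closed round bare-metal tin 52 mm in diameter and 30 mm high, about 0.1 kg, standing upright. Origin: centre of its underside, z up.
- gauge_spot: Rectangle of flat black tape stuck on the bench; its inside measures 140 x 50 mm, tape 8 mm wide, no step to feel. Origin: its centre, at bench height; x along its length.
- tin_spot: Circle of flat black tape stuck on the bench; its inside measures 82 mm across, tape 8 mm wide, no step to feel. Origin: its centre, at bench height.
- tall_tin: Bystander: the taller tin, same diameter (52 mm) and metal as the shorter one but 58 mm high, standing upright. Origin: centre of its underside. Not to be moved.
- screwdriver: Bystander: screwdriver 160 mm long with a black handle, lying on the bench; x along its length, handle to -x. Not to be moved.

How it is judged:
At the end, for the whole second after the job is handed in: Gauge flat on the bench, its middle within 18 mm of the rectangle's centre along and across, lengths within 15 degrees; shorter tin upright (6 degrees) on the bench within 18 mm of the circle's centre; both at rest; taller tin within 20 mm and screwdriver within 25 mm of their starts (x of gauge_mid in the frame of gauge_spot between -0.018 and 0.018 m and y of gauge_mid in the frame of gauge_spot between -0.018 and 0.018 m and angle between the x axis of gauge and the x axis of gauge_spot, either way round below 0.26 rad and height (world z) of gauge_mid below 0.014 m and horizontal distance between short_tin and tin_spot below 0.018 m and height (world z) of short_tin below 0.004 m and angle between short_tin's own z axis and vertical below 0.1 rad and linear speed of each of gauge, short_tin below 0.02 m/s and distance of tall_tin from where it was at the start of the episode below 0.02 m and distance of screwdriver from where it was at the start of the episode below 0.025 m); the robot touches nothing.
It fails at once if the gauge or the shorter tin is dropped: it moves faster than 0.9 m/s (a fall of about 40 mm) with no finger touching it ((linear speed of gauge above 0.9 m/s and contact force between the fingers and gauge below 0.05 N) or (linear speed of short_tin above 0.9 m/s and contact force between the fingers and short_tin below 0.05 N)).
It fails at once if the taller tin is tipped over or moved by more than 30 mm, or the screwdriver is moved by more than 40 mm (angle between tall_tin's own z axis and vertical above 0.6 rad or distance of tall_tin from where it was at the start of the episode above 0.03 m or distance of screwdriver from where it was at the start of the episode above 0.04 m).
It also fails if it takes over 64 s, if anything falls off the work surface, if the arm or the gripper's body presses on something with over 40 N, if the wrist force passes 120 N, or if a joint passes its speed limit or range.

### The arm

A 7-joint arm with a two-finger parallel gripper is mounted at the origin on the work surface. World frame = base frame: x ahead of the robot, y to its left, z up, the work surface at z = 0. Lengths are in m, angles in rad, forces in N, time in s.
With the tool pointing down it reaches from about 0.4 to 0.85 m from the base axis. Payload 4.5 kg.
Tool frame: the origin (TCP) lies on the centre line of the jaws, within the pads' length; the fingertips stand 25 mm ahead of it and the grasp point (between the pads) lies 6 mm ahead of it; z points along the fingers, y is the direction in which the jaws open and shut (so a half turn about z gives the same grasp; the last joint's range is limited). The gripper opens to 88 mm and grips with 3 to 60 N. Pads are 18 mm wide; open, the fingers measure 123 mm over their backs; the gripper's body (75 mm by 187 mm) begins 45 mm behind the grasp point.
Start: joints at [1.34, 0.689, -0.195, 1.565, 0.157, 0.902, -0.215], TCP at [0.164, -0.603, 0.264] pointing down, gripper open.
Joint ranges: [-3.01, 3.01], [-0.46, 2.08], [-1.47, 1.51], [0.13, 2.56], [-1, 4.14], [0.04, 2.09], [-2.66, 2.66]. Speed limits (rad/s): [2.57, 2.57, 3.14, 3.14, 3.14, 3.14, 3.14].

### API

Orientations are given as a unit quaternion [x, y, z, w].
In Python, from plant import r, eyes gives the robot as it stands.
- The arm moves only by the tool servo_tool, never from a script. Its argument "deltas" is a list of rows, each an object of numbers: "dx", "dy", "dz": the shift along the tool's x, y, z in units of 60 mm (1.0 is 60 mm); "ax", "ay", "az": the turn, a rotation vector about the tool's x, y, z in units of 6 degrees (1.0 is 6 degrees); "hand": the finger opening in mm, from 0 to 88.1. A call has 1 to 10 rows; each row is the pose to reach, as a shift and turn from the pose commanded when the call began, along the tool's axes at that moment; what a row does not reach only later rows make up. A row lasts 1/8 s, in which the tool goes at most 62.5 mm and 10.7 degrees, less where a joint would pass 70% of its speed; a pose out of reach is approached as far as the arm can. A call with a gripper value outside its range is refused whole. The fingers move at their own pace and stop on an object; "newtons" is the grip in N (left out, the last holds). Time passes only in rows, so rows that repeat a pose let the fingers close. It gives the time, the measured TCP pose, the force and the opening at its end, in the units of the state.
- r.get_state(): the state, without advancing time (a new reading comes with each control period).
- eyes.snapshot(name): name is "side" or "top" or "wrist"; returns (picture, depth): 420x560x3 uint8, red, green, blue; 420x560 float32, m along the optical axis (not along the pixel's ray), 0 where there is no reading.
- eyes.camera_model(name): a dict with "fx", "fy", "cx", "cy" (pixels), "pose" (4x4, takes a point from camera to world coordinates). Camera axes: x right, y up, looking along -z (the intrinsics and any distortion apply to the point x, -y, -z); pixel columns grow to the right and rows downward; lengths in m; the calibration is good to about 2 mm. A picture is of the moment at which its call begins: read the wrist's pose just before it. camera_model takes no time and is no camera call; for the wrist camera it gives the pose at the moment of the call.
- r.finish_job(): hands the job in, once; it reports no verdict.
The state is a dict: "clock": time; "q": joint angles; "qd": joint speeds; "joint_torque": joint torques, N m; "tool_pos": TCP position; "eef_rot": TCP orientation; "contact_force": force on the tool from outside, world axes, zero at the start; "moment": the same for the moment, N m; "opening": opening from 0.0 (shut) to 1.0 (fully open).
Only numpy, scipy, OpenCV 4.12 (cv2) and the standard library are available. Lean on these libraries where they do the work, as an engineer would, in place of code of your own. Each camera call takes 0.05 s, during which the arm holds its last target.

## Working session

There is one attempt and no reset: what is moved stays moved. The work goes in short steps, Python scripts to look and compute and a tool call to move; the robot and the scene stay as the last step left them, time stands still between calls to the robot, and variables do not carry over. Pictures are saved under pics/ and viewed, and the job is handed in when it is done.

Besides the shell and the picture viewer there is one more tool, called after "Emit:" as name(argument=value, ...), one argument or row to a line, values as JSON. servo_tool: Moves the arm, as the interface text tells. Its arguments: {"type":"object","properties":{"deltas":{"type":"array","items":{"type":"object","properties":{"dx":{"type":"number"},"dy":{"type":"number"},"dz":{"type":"number"},"ax":{"type":"number"},"ay":{"type":"number"},"az":{"type":"number"},"hand":{"type":"number"}}}},"newtons":{"type":"number"}},"required":["deltas"]}

```bash
mkdir -p pics; ls; python3 - <<'E'
from plant import r, eyes
import cv2, numpy as np
print(r.get_state())
for n in ["side","top","wrist"]:
    m=eyes.camera_model(n); print(n,m)
    p,d=eyes.snapshot(n); cv2.imwrite(f"pics/{n}0.png",p[:,:,::-1]); np.savez(f"/tmp/{n}0.npz",p=p,d=d)
E
```

```text
pics
{'clock': 0.0, 'q': array([ 1.33981801,  0.68998896, -0.19450989,  1.56634209,  0.15729931,
        0.90244177, -0.2150521 ]), 'qd': array([-0.00146549, -0.00073916,  0.00015736, -0.00082258, -0.00117782,
       -0.00079274, -0.00143195]), 'joint_torque': array([ 1.51059010e-05, -5.27564549e+01, -1.26726028e+00, -1.53429562e+01,
       -5.27778617e-02,  6.43584921e-03,  1.63317918e-04]), 'tool_pos': array([ 0.16336664, -0.60267938,  0.26290727]), 'eef_rot': array([ 9.91240470e-01,  1.32066388e-01, -1.78992375e-04, -8.76581453e-04]), 'contact_force': array([0.4352519 , 0.18032331, 0.5723292 ]), 'moment': array([-0.00802828, -0.00113636, -0.01123213]), 'opening': 1.0000987290179815}
side {'fx': 538.0751587726654, 'fy': 538.0751587726654, 'cx': 282.04995011062687, 'cy': 200.58521182373644, 'pose': array([[ 0.98613076,  0.08624501, -0.14180241,  0.36247455],
       [-0.16589665,  0.53764879, -0.82668741, -1.00199581],
       [ 0.00494224,  0.83874643,  0.54449977,  0.72501592],
       [ 0.        ,  0.        ,  0.        ,  1.        ]])}
top {'fx': 539.4119749873112, 'fy': 539.4119749873112, 'cx': 276.60175448062694, 'cy': 217.88911503162709, 'pose': array([[ 0.01305505,  0.99498743, -0.09914424,  0.41726444],
       [-0.99983709,  0.01175373, -0.01369838,  0.00866281],
       [-0.01246441,  0.09930692,  0.99497878,  1.13774136],
       [ 0.        ,  0.        ,  0.        ,  1.        ]])}
wrist {'fx': 299.8991310932141, 'fy': 299.8991310932141, 'cx': 282.1794272785225, 'cy': 208.5943211573705, 'pose': array([[ 0.26142208,  0.92596368,  0.27248809,  0.2341259 ],
       [-0.96522244,  0.25138252,  0.07178065, -0.58490651],
       [-0.00203247, -0.28177667,  0.95947787,  0.38381817],
       [ 0.        ,  0.        ,  0.        ,  1.        ]])}
```

View pics/top0.png

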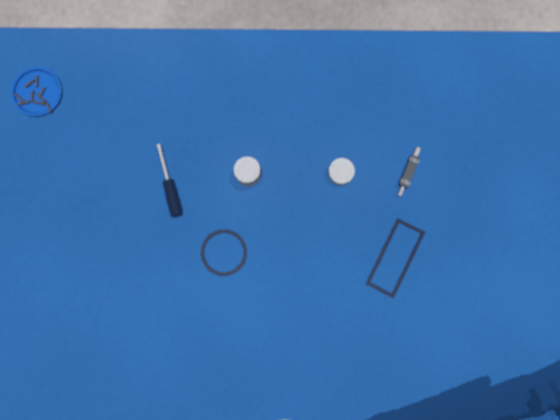

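View pics/side0.png

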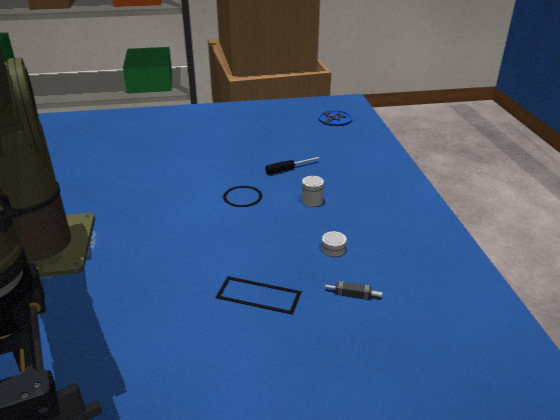

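Top view: screwdriver around (170,180), tall tin (247,170), short tin (342,171), gauge (410,172), circle (223,252) and rectangle (395,258). The side view confirms that the tin nearer the gauge is the short one.

```bash
cat > h.py <<'E'
import numpy as np, cv2
from scipy.spatial.transform import Rotation as R
def ray(m,u,v):
    d=np.array([(u-m['cx'])/m['fx'],-(v-m['cy'])/m['fy'],-1.]); return m['pose'][:3,:3]@d, m['pose'][:3,3]
def plane(m,u,v,z):
    d,o=ray(m,u,v); return o+d*(z-o[2])/d[2]
def proj(m,P):
    c=np.linalg.inv(m['pose'])@np.r_[P,1]; return (m['cx']+m['fx']*c[0]/-c[2], m['cy']-m['fy']*c[1]/-c[2])
E
python3 - <<'E'
from h import *
from plant import eyes
for n in ["top","side"]:
    f=np.load(f"/tmp/{n}0.npz"); p=f['p'].astype(int); d=f['d']; m=eyes.camera_model(n)
    sat=p[:,:,2]-p[:,:,0]
    mask=((sat<45)).astype(np.uint8)
    x0,y0,x1,y1=(140,130,450,310) if n=="top" else (205,150,400,320)
    sub=np.zeros_like(mask); sub[y0:y1,x0:x1]=mask[y0:y1,x0:x1]
    k,l,st,c=cv2.connectedComponentsWithStats(sub)
    for i in range(1,k):
        if st[i][4]<25: continue
        ys,xs=np.nonzero(l==i); dd=d[ys,xs]; ok=dd>0
        P=[]
        for u,v,z in zip(xs[ok],ys[ok],dd[ok]):
            r_,o=ray(m,u,v); P.append(o+r_*z)
        P=np.array(P)
        print(n,st[i],c[i].round(1),cv2.minAreaRect(np.c_[xs,ys].astype(np.float32)),"ok",ok.mean().round(2), "zpct", np.percentile(P[:,2],[5,50,95]).round(3) if len(P) else None,"plane0",plane(m,*c[i],0).round(4),"p.01",plane(m,*c[i],.01)[:2].round(4),".03",plane(m,*c[i],.03)[:2].round(4))
    if n=="top":
        cr=p[120:320,140:460].astype(np.uint8)[:,:,::-1]; cv2.imwrite("pics/topcrop.png",cv2.resize(cr,None,fx=2.5,fy=2.5,interpolation=cv2.INTER_NEAREST))
E
```

```text
top [157 144  23  71 417] [168.8 185.6] ((167.6393280029297, 178.96722412109375), (72.4909439086914, 8.70349407196045), 76.75948333740234) ok 1.0 zpct [0.    0.022 0.026] plane0 [0.5973 0.2558 0.    ] p.01 [0.5958 0.2536] .03 [0.5926 0.2493]
top [398 147  22  49 389] [408.7 170.8] ((408.57781982421875, 171.0318603515625), (9.844453811645508, 51.62028121948242), 22.249025344848633) ok 1.0 zpct [0.008 0.018 0.022] plane0 [ 0.6348 -0.256   0.    ] p.01 [ 0.6329 -0.2537] .03 [ 0.6291 -0.249 ]
top [234 157  27  29 608] [247.1 170.6] ((247.0, 171.0), (28.0, 26.0), 90.0) ok 1.0 zpct [0.018 0.056 0.06 ] plane0 [0.6316 0.0887 0.    ] p.01 [0.6297 0.088 ] .03 [0.626  0.0866]
top [329 158  26  27 545] [341.1 171. ] ((341.0, 171.00001525878906), (25.455841064453125, 25.45584487915039), 45.0) ok 1.0 zpct [0.015 0.028 0.032] plane0 [ 0.633 -0.112  0.   ] p.01 [ 0.6311 -0.111 ] .03 [ 0.6273 -0.1088]
top [367 220  57  77 297] [395.3 257.7] ((394.9738464355469, 257.74664306640625), (29.43271827697754, 71.5128402709961), 25.70995330810547) ok 1.0 zpct [-0.004 -0.001  0.003] plane0 [ 0.4496 -0.2259  0.
[... 842 characters left out ...]
8]
side [322 231  25  26 545] [333.7 243.6] ((334.0, 243.5), (25.0, 24.0), 90.0) ok 1.0 zpct [0.002 0.029 0.033] plane0 [ 0.6348 -0.091   0.    ] p.01 [ 0.631  -0.1036] .03 [ 0.6235 -0.1287]
side [216 276  85  39 595] [259.2 295.2] ((258.0439147949219, 294.29510498046875), (81.50682830810547, 24.72443389892578), 12.094757080078125) ok 1.0 zpct [-0.001  0.001  0.003] plane0 [ 0.4513 -0.2277  0.    ] p.01 [ 0.4501 -0.2384] .03 [ 0.4476 -0.2598]
side [325 281  57  19 630] [354.2 290.5] ((353.039306640625, 290.20526123046875), (56.962554931640625, 14.273679733276367), 7.594643592834473) ok 0.99 zpct [0.    0.015 0.022] plane0 [ 0.6377 -0.2444  0.    ] p.01 [ 0.6339 -0.2549] .03 [ 0.6263 -0.2758]
```

View pics/wrist0.png

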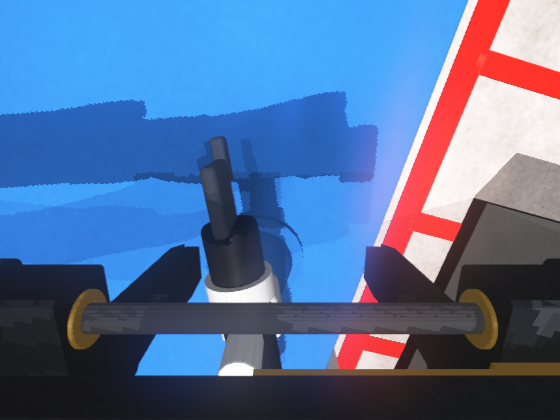

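```bash
python3 - <<'E'
from h import *
from plant import eyes,r
f=np.load("/tmp/wrist0.npz"); d=f['d']; m=eyes.camera_model("wrist")
for u,v in [(220,150),(218,200),(235,250),(245,300),(245,355),(100,150),(500,200),(150,290),(280,320)]:
    a,o=ray(m,u,v); print((u,v),d[v,u],(o+a*d[v,u]).round(3))
def ang(n,i,z,lab,thr=45):
    f=np.load(f"/tmp/{n}0.npz"); p=f['p'].astype(int); m=eyes.camera_model(n)
    x0,y0,x1,y1=i; mask=(p[y0:y1,x0:x1,2]-p[y0:y1,x0:x1,0])<thr
    ys,xs=np.nonzero(mask); W=np.array([plane(m,u+x0,v+y0,z)[:2] for u,v in zip(xs,ys)])
    rc=cv2.minAreaRect((W*1000).astype(np.float32)); b=cv2.boxPoints(rc)
    e=[b[1]-b[0],b[2]-b[1]]; L=max(e,key=np.linalg.norm)
    c=W.mean(0); w,V=np.linalg.eigh(np.cov(W.T)); 
    print(lab,n,np.round(rc[0],1),np.round(rc[1],1),"ang",round(np.degrees(np.arctan2(L[1],L[0]))%180,1),"pca",np.degrees(np.arctan2(V[1,1],V[0,1]))%180)
ang("top",(396,145,422,200),.012,"gauge");ang("side",(322,278,386,305),.01,"gauge")
ang("top",(360,215,430,300),0,"rect");ang("side",(212,272,305,318),0,"rect")
s=r.get_state(); M=R.from_quat(s['eef_rot']).as_matrix(); print(M.round(3))
E
```

```text
(220, 150) 0.24700397 [ 0.198 -0.541  0.133]
(218, 200) 0.21174438 [ 0.17  -0.555  0.179]
(235, 250) 0.23632735 [ 0.13  -0.574  0.166]
(245, 300) 0.23976073 [ 0.093 -0.592  0.175]
(245, 355) 0.22058511 [ 0.067 -0.602  0.203]
(100, 150) 0.37990603 [ 0.139 -0.371 -0.001]
(500, 200) 1.1663941 [ 0.169 -1.478 -0.746]
(150, 290) 0.11711272 [ 0.159 -0.552  0.281]
(280, 320) 0.075325705 [ 0.188 -0.597  0.32 ]
gauge top [ 632.3 -253. ] [ 20.6 111. ] ang 157.6 pca 157.88312270240613
gauge side [ 631.4 -253.2] [ 40.9 109.4] ang 159.3 pca 157.62572404100973
rect top [ 450.  -225.4] [ 61.1 150.4] ang 154.1 pca 155.05088950839686
rect side [ 449.8 -224.7] [ 66.6 154.6] ang 154.1 pca 153.78424121233303
[[ 0.965  0.262 -0.   ]
 [ 0.262 -0.965  0.001]
 [-0.    -0.001 -1.   ]]
```

A real object stands just below the start pose (z 0.13–0.20), so I'll leave upward first. Gauge: centre (0.632, -0.253), axis at 158°. Rectangle: (0.450, -0.226), axis at 154.5°. Both cameras agree on these.

Emit:
servo_tool(
  deltas=[
    {"dx": 0.7,"dy": -0.28,"dz": -0.4,"hand": 60},
    {"dx": 1.6,"dy": -0.63,"dz": -0.5},
    {"dx": 2.5,"dy": -0.99,"dz": -0.5,"az": 1},
    {"dx": 3.4,"dy": -1.34,"dz": -0.5,"az": 2},
    {"dx": 4.3,"dy": -1.7,"dz": -0.4,"az": 3},
    {"dx": 5.2,"dy": -2.05,"dz": -0.2,"az": 4},
    {"dx": 6.1,"dy": -2.41,"dz": 0.1,"az": 5},
    {"dx": 7.0,"dy": -2.77,"dz": 0.4,"az": 6.2},
    {"dx": 7.9,"dy": -3.12,"dz": 0.8,"az": 6.2},
    {"dx": 8.7,"dy": -3.44,"dz": 1.2,"az": 6.2},
  ],
  newtons=25,
)

```text
schema error: expected keys dx, dy, dz, ax, ay, az, hand
```

Emit:
servo_tool(
  deltas=[
    {"dx": 0.7,"dy": -0.28,"dz": -0.4,"ax": 0,"ay": 0,"az": 0,"hand": 60},
    {"dx": 1.6,"dy": -0.63,"dz": -0.5,"ax": 0,"ay": 0,"az": 0,"hand": 60},
    {"dx": 2.5,"dy": -0.99,"dz": -0.5,"ax": 0,"ay": 0,"az": 1,"hand": 60},
    {"dx": 3.4,"dy": -1.34,"dz": -0.5,"ax": 0,"ay": 0,"az": 2,"hand": 60},
    {"dx": 4.3,"dy": -1.7,"dz": -0.4,"ax": 0,"ay": 0,"az": 3,"hand": 60},
    {"dx": 5.2,"dy": -2.05,"dz": -0.2,"ax": 0,"ay": 0,"az": 4,"hand": 60},
    {"dx": 6.1,"dy": -2.41,"dz": 0.1,"ax": 0,"ay": 0,"az": 5,"hand": 60},
    {"dx": 7.0,"dy": -2.77,"dz": 0.4,"ax": 0,"ay": 0,"az": 6.2,"hand": 60},
    {"dx": 7.9,"dy": -3.12,"dz": 0.8,"ax": 0,"ay": 0,"az": 6.2,"hand": 60},
    {"dx": 8.7,"dy": -3.44,"dz": 1.2,"ax": 0,"ay": 0,"az": 6.2,"hand": 60},
  ],
  newtons=25,
)

```text
clock: 1.4
tool_pos: [0.615, -0.2655, 0.1908]
eef_rot: [0.982, -0.19, 0.0, -0.0]
contact_force: [-0.5, -0.8, -0.1]
opening: 0.684
```

```bash
cat >> h.py <<'E'
def go(s,x,y,z,yawx):
    """units from measured pose to TCP x,y,z and tool-x azimuth yawx deg"""
    M=R.from_quat(s['eef_rot']).as_matrix(); d=M.T@(np.array([x,y,z])-s['tool_pos'])/0.06
    T=np.c_[[np.cos(np.radians(yawx)),np.sin(np.radians(yawx)),0],[np.sin(np.radians(yawx)),-np.cos(np.radians(yawx)),0],[0,0,-1]]
    rv=np.degrees(R.from_matrix(M.T@T).as_rotvec())/6
    print("d",d.round(2),"a",rv.round(2))
E
python3 - <<'E'
from h import *
from plant import eyes,r
s=r.get_state(); go(s,.632,-.253,.029,-22); print(s['q'],s['qd'],s['tool_pos'])
m=eyes.camera_model("wrist"); p,d=eyes.snapshot("wrist"); cv2.imwrite("pics/wrist1.png",p[:,:,::-1]); np.savez("/tmp/wrist1.npz",p=p,d=d)
print(proj(m,[.632,-.253,.02]))
E
```

```text
d [ 0.18 -0.3   2.7 ] a [-0.   -0.    0.01]
[ 0.31950352  0.83158708  0.03749787  1.49132279 -0.03821963  0.81935958
 -1.5832661 ] [-0.54483172  0.48917539  0.06163037 -0.49547886 -0.05955684  0.00881678
 -0.4855692 ] [ 0.61504459 -0.26546892  0.19076814]
(np.float64(263.6056511657324), np.float64(186.15309791340076))
```

View pics/wrist1.png

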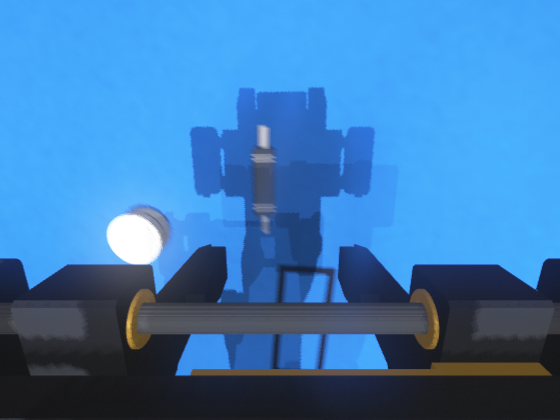

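The gauge bar is centred near (263,181) in the wrist view, predicted (264,186), with its axis along tool x. I'll descend now.

Emit:
servo_tool(
  deltas=[
    {"dx": 0.2,"dy": -0.3,"dz": 0.5,"ax": 0,"ay": 0,"az": 0,"hand": 60},
    {"dx": 0.22,"dy": -0.3,"dz": 1.2,"ax": 0,"ay": 0,"az": 0,"hand": 50},
    {"dx": 0.22,"dy": -0.3,"dz": 1.8,"ax": 0,"ay": 0,"az": 0,"hand": 50},
    {"dx": 0.22,"dy": -0.3,"dz": 2.3,"ax": 0,"ay": 0,"az": 0,"hand": 50},
    {"dx": 0.22,"dy": -0.3,"dz": 2.55,"ax": 0,"ay": 0,"az": 0,"hand": 50},
    {"dx": 0.22,"dy": -0.3,"dz": 2.7,"ax": 0,"ay": 0,"az": 0,"hand": 50},
    {"dx": 0.22,"dy": -0.3,"dz": 2.7,"ax": 0,"ay": 0,"az": 0,"hand": 50},
  ],
)

```text
clock: 2.33
tool_pos: [0.6325, -0.2557, 0.0299]
eef_rot: [0.982, -0.191, 0.0, 0.0]
contact_force: [-0.4, 0.9, 0.2]
opening: 0.57
```

Emit:
servo_tool(
  deltas=[
    {"dx": 0,"dy": 0,"dz": 0,"ax": 0,"ay": 0,"az": 0,"hand": 10},
    {"dx": 0,"dy": 0,"dz": 0,"ax": 0,"ay": 0,"az": 0,"hand": 10},
    {"dx": 0,"dy": 0,"dz": 0,"ax": 0,"ay": 0,"az": 0,"hand": 10},
    {"dx": 0,"dy": 0,"dz": 0,"ax": 0,"ay": 0,"az": 0,"hand": 10},
    {"dx": 0,"dy": 0,"dz": 0,"ax": 0,"ay": 0,"az": 0,"hand": 10},
    {"dx": 0,"dy": 0,"dz": 0,"ax": 0,"ay": 0,"az": 0,"hand": 10},
  ],
)

```text
clock: 3.08
tool_pos: [0.6327, -0.2557, 0.0302]
eef_rot: [0.982, -0.191, 0.0, 0.0]
contact_force: [-1.4, 0.9, 5.6]
opening: 0.221
```

The fingers stopped at 19.5 mm, so the gauge is held. Next I'll lift and check.

Emit:
servo_tool(
  deltas=[
    {"dx": 0,"dy": 0,"dz": -0.2,"ax": 0,"ay": 0,"az": 0,"hand": 10},
    {"dx": 0,"dy": 0,"dz": -0.5,"ax": 0,"ay": 0,"az": 0,"hand": 10},
    {"dx": 0,"dy": 0,"dz": -0.9,"ax": 0,"ay": 0,"az": 0,"hand": 10},
    {"dx": 0,"dy": 0,"dz": -1.2,"ax": 0,"ay": 0,"az": 0,"hand": 10},
    {"dx": 0,"dy": 0,"dz": -1.2,"ax": 0,"ay": 0,"az": 0,"hand": 10},
    {"dx": 0,"dy": 0,"dz": -1.2,"ax": 0,"ay": 0,"az": 0,"hand": 10},
  ],
  newtons=35,
)

```text
clock: 3.82
tool_pos: [0.632, -0.2554, 0.1015]
eef_rot: [0.982, -0.191, -0.0, -0.0]
contact_force: [-0.2, -0.2, -1.8]
opening: 0.225
```

```bash
python3 - <<'E'
from h import *
from plant import eyes,r
s=r.get_state(); print(s['tool_pos'],s['opening'],s['contact_force'])
M=R.from_quat(s['eef_rot']).as_matrix(); print(np.degrees(np.arctan2(M[1,0],M[0,0])))
m=eyes.camera_model("wrist"); p,d=eyes.snapshot("wrist"); cv2.imwrite("pics/wrist2.png",p[:,:,::-1]); np.savez("/tmp/wrist2.npz",p=p,d=d)
c=s['tool_pos']+M@[0,0,.013]
for k in (-.055,-.035,0,.035,.055): print(k,np.round(proj(m,c+M[:,0]*k),1))
p,d=eyes.snapshot("side"); cv2.imwrite("pics/side2.png",cv2.resize(p[190:340,200:450,::-1],None,fx=3,fy=3))
E
```

```text
[ 0.63198086 -0.2554345   0.10146502] 0.22453229617821308 [-0.16241282 -0.23664406 -1.75397007]
-22.021508026688913
-0.055 [280.9 364.5]
-0.035 [280.8 333.8]
0 [280.7 274.6]
0.035 [280.6 207. ]
0.055 [280.5 163.8]
```

View pics/wrist2.png

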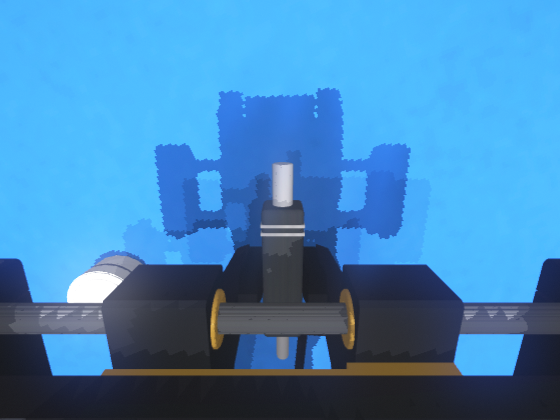

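View pics/side2.png

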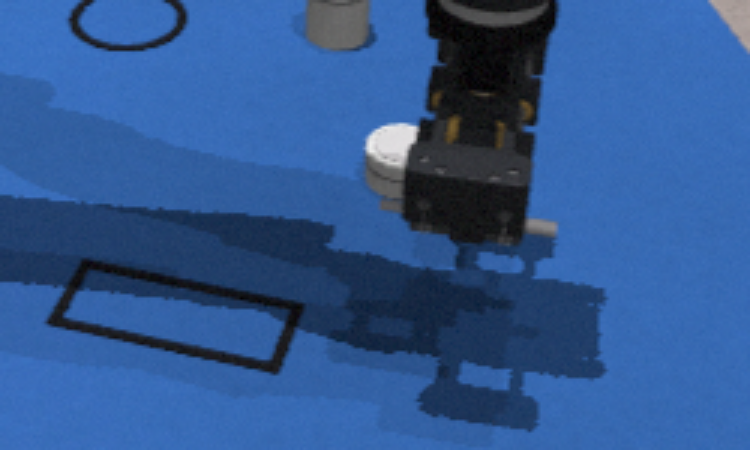

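The pin tip is at (283,163), predicted (281,164), so the gauge is centred, level and in the grip. I'll carry it to the rectangle.

Emit:
servo_tool(
  deltas=[
    {"dx": -0.5,"dy": 0.12,"dz": 0,"ax": 0,"ay": 0,"az": 0.1,"hand": 10},
    {"dx": -1.2,"dy": 0.28,"dz": 0,"ax": 0,"ay": 0,"az": 0.3,"hand": 10},
    {"dx": -1.9,"dy": 0.44,"dz": 0,"ax": 0,"ay": 0,"az": 0.5,"hand": 10},
    {"dx": -2.6,"dy": 0.6,"dz": 0,"ax": 0,"ay": 0,"az": 0.58,"hand": 10},
    {"dx": -2.99,"dy": 0.69,"dz": 0.1,"ax": 0,"ay": 0,"az": 0.58,"hand": 10},
    {"dx": -2.99,"dy": 0.69,"dz": 0.5,"ax": 0,"ay": 0,"az": 0.58,"hand": 10},
    {"dx": -2.99,"dy": 0.69,"dz": 0.8,"ax": 0,"ay": 0,"az": 0.58,"hand": 10},
    {"dx": -2.99,"dy": 0.69,"dz": 0.8,"ax": 0,"ay": 0,"az": 0.58,"hand": 10},
    {"dx": -2.99,"dy": 0.69,"dz": 0.8,"ax": 0,"ay": 0,"az": 0.58,"hand": 10},
  ],
)

```text
clock: 5.05
tool_pos: [0.451, -0.2269, 0.0538]
eef_rot: [0.975, -0.221, 0.0, 0.0]
contact_force: [0.7, -0.5, -1.0]
opening: 0.223
```

```bash
python3 - <<'E'
from h import *
from plant import eyes,r
s=r.get_state(); print(s['tool_pos'],s['opening'],s['contact_force'],abs(s['qd']).max()); go(s,.450,-.226,.0303,-25.5)
p,d=eyes.snapshot("side"); cv2.imwrite("pics/side3.png",cv2.resize(p[190:340,170:420,::-1],None,fx=3,fy=3))
E
```

```text
[ 0.4509592  -0.22685623  0.05378584] 0.22284020521573886 [ 0.73202999 -0.51920321 -0.98361748] 0.013554380757430618
d [-0.02 -0.01  0.39] a [ 0. -0.  0.]
```

View pics/side3.png

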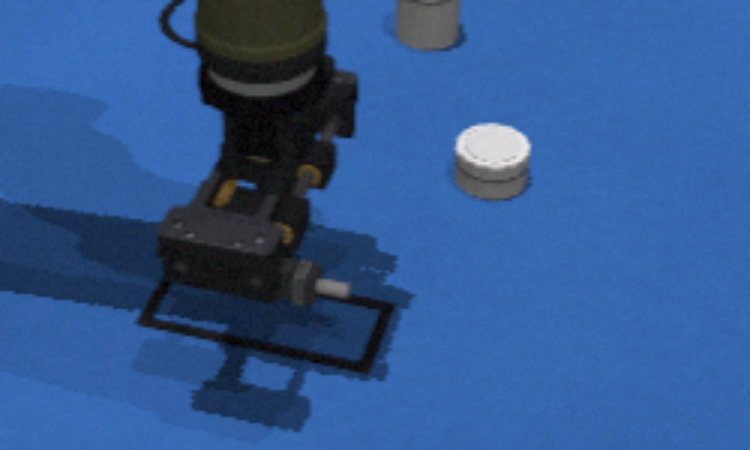

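The gauge hangs about 23 mm above the rectangle and is lined up with it. I'll lower, release and lift.

Emit:
servo_tool(
  deltas=[
    {"dx": 0,"dy": 0,"dz": 0.2,"ax": 0,"ay": 0,"az": 0,"hand": 10},
    {"dx": 0,"dy": 0,"dz": 0.35,"ax": 0,"ay": 0,"az": 0,"hand": 10},
    {"dx": 0,"dy": 0,"dz": 0.4,"ax": 0,"ay": 0,"az": 0,"hand": 10},
    {"dx": 0,"dy": 0,"dz": 0.4,"ax": 0,"ay": 0,"az": 0,"hand": 10},
    {"dx": 0,"dy": 0,"dz": 0.4,"ax": 0,"ay": 0,"az": 0,"hand": 10},
  ],
)

```text
clock: 5.72
tool_pos: [0.4502, -0.2265, 0.0302]
eef_rot: [0.975, -0.221, -0.0, -0.0]
contact_force: [-0.7, 0.7, 6.2]
opening: 0.224
```

Emit:
servo_tool(
  deltas=[
    {"dx": 0,"dy": 0,"dz": 0,"ax": 0,"ay": 0,"az": 0,"hand": 28},
    {"dx": 0,"dy": 0,"dz": 0,"ax": 0,"ay": 0,"az": 0,"hand": 36},
    {"dx": 0,"dy": 0,"dz": 0,"ax": 0,"ay": 0,"az": 0,"hand": 44},
    {"dx": 0,"dy": 0,"dz": 0,"ax": 0,"ay": 0,"az": 0,"hand": 44},
    {"dx": 0,"dy": 0,"dz": -0.3,"ax": 0,"ay": 0,"az": 0,"hand": 44},
    {"dx": 0,"dy": 0,"dz": -0.9,"ax": 0,"ay": 0,"az": 0,"hand": 60},
    {"dx": 0,"dy": 0,"dz": -1.7,"ax": 0,"ay": 0,"az": 0,"hand": 80},
    {"dx": 0,"dy": 0,"dz": -2.0,"ax": 0,"ay": 0,"az": 0,"hand": 80},
    {"dx": 0,"dy": 0,"dz": -2.0,"ax": 0,"ay": 0,"az": 0,"hand": 80},
  ],
)

```text
clock: 6.85
tool_pos: [0.4514, -0.2272, 0.1519]
eef_rot: [0.975, -0.221, 0.002, 0.0]
contact_force: [0.2, 0.4, -0.7]
opening: 0.905
```

```bash
python3 - <<'E'
from h import *
from plant import eyes,r
s=r.get_state(); print(s['tool_pos'],s['opening'],s['q']); 
for y in (-22,0,20,60,90,-60): go(s,.629,-.110,.14,y)
p,d=eyes.snapshot("side"); cv2.imwrite("pics/side4.png",cv2.resize(p[190:340,170:420,::-1],None,fx=3,fy=3))
E
```

```text
[ 0.45136877 -0.22719056  0.15191485] 0.9049011281136696 [ 0.35839944  0.71780375  0.02694162  2.03343744 -0.04657038  0.38671434
 -1.59438107]
d [ 1.83 -3.04  0.21] a [ 0.   -0.04 -0.59]
d [ 1.83 -3.04  0.21] a [ 0.01 -0.04 -4.25]
d [ 1.83 -3.04  0.21] a [ 0.01 -0.04 -7.59]
d [ 1.83 -3.04  0.21] a [  0.03  -0.03 -14.25]
d [ 1.83 -3.04  0.21] a [  0.04  -0.03 -19.25]
d [ 1.83 -3.04  0.21] a [-0.01 -0.04  5.75]
```

View pics/side4.png

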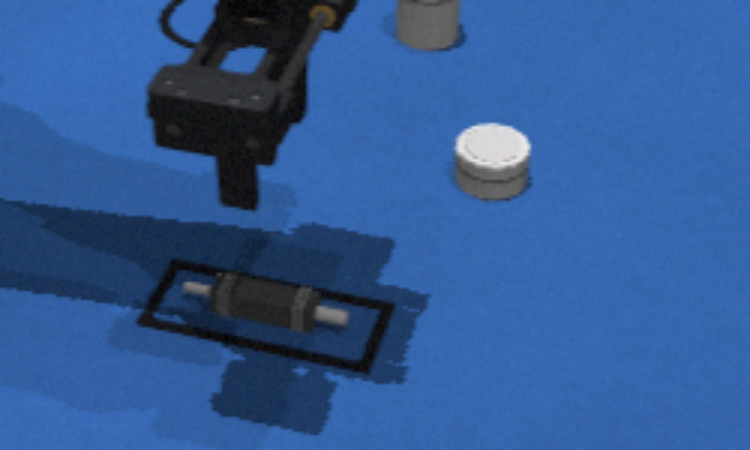

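The gauge lies inside the rectangle. On to the short tin.

Emit:
servo_tool(
  deltas=[
    {"dx": 0.4,"dy": -0.7,"dz": 0,"ax": 0,"ay": 0,"az": 0,"hand": 86},
    {"dx": 0.85,"dy": -1.4,"dz": 0,"ax": 0,"ay": 0,"az": 0,"hand": 86},
    {"dx": 1.3,"dy": -2.15,"dz": 0.05,"ax": 0,"ay": 0,"az": 0,"hand": 86},
    {"dx": 1.7,"dy": -2.8,"dz": 0.1,"ax": 0,"ay": 0,"az": 0,"hand": 86},
    {"dx": 1.83,"dy": -3.04,"dz": 0.2,"ax": 0,"ay": 0,"az": 0,"hand": 86},
    {"dx": 1.83,"dy": -3.04,"dz": 0.2,"ax": 0,"ay": 0,"az": 0,"hand": 86},
    {"dx": 1.83,"dy": -3.04,"dz": 0.2,"ax": 0,"ay": 0,"az": 0,"hand": 86},
  ],
)

```text
clock: 7.78
tool_pos: [0.6261, -0.1116, 0.1373]
eef_rot: [0.975, -0.222, -0.001, 0.001]
contact_force: [0.3, 0.1, 0.2]
opening: 0.977
```

```bash
python3 - <<'E'
from h import *
from plant import eyes,r
s=r.get_state(); print(s['tool_pos'],s['opening'],s['q']); 
go(s,.629,-.110,.030,-25.5)
m=eyes.camera_model("wrist"); p,d=eyes.snapshot("wrist"); cv2.imwrite("pics/wrist5.png",p[:,:,::-1])
print(proj(m,[.629,-.11,.03]))
g=(p[:,:,0]>150)&(p[:,:,1]>150); g[:,:140]=0; g[260:]=0; ys,xs=np.nonzero(g)
W=np.array([plane(m,u,v,.03)[:2] for u,v in zip(xs,ys)])
if len(W): print(len(W),cv2.minEnclosingCircle((W*1000).astype(np.float32)))
E
```

```text
[ 0.62606961 -0.11160676  0.13726443] 0.9771995045307891 [ 0.05498689  0.86533952  0.08911819  1.63711271 -0.1098024   0.64677471
 -1.81779938]
d [ 0.04 -0.05  1.79] a [ 0.02  0.02 -0.03]
(np.float64(277.70153260628564), np.float64(213.8788157344773))
2837 ((629.8302612304688, -112.03324127197266), 26.18895149230957)
```

View pics/wrist5.png

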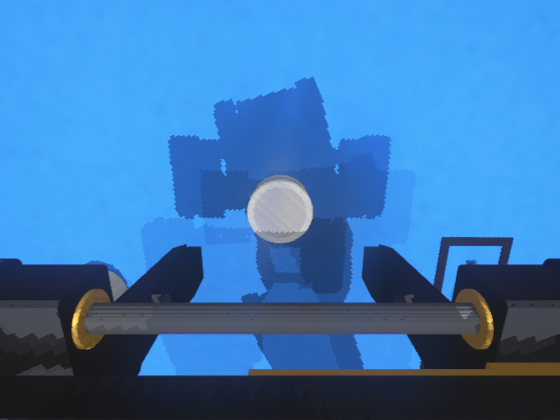

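The short tin is centred under the jaws at about (281,210), with a fitted radius of 26.2 mm against 26 mm given. Descending and gripping.

Emit:
servo_tool(
  deltas=[
    {"dx": 0.06,"dy": -0.02,"dz": 0.5,"ax": 0,"ay": 0,"az": 0,"hand": 86},
    {"dx": 0.06,"dy": -0.02,"dz": 1.0,"ax": 0,"ay": 0,"az": 0,"hand": 86},
    {"dx": 0.06,"dy": -0.02,"dz": 1.5,"ax": 0,"ay": 0,"az": 0,"hand": 86},
    {"dx": 0.06,"dy": -0.02,"dz": 1.78,"ax": 0,"ay": 0,"az": 0,"hand": 86},
    {"dx": 0.06,"dy": -0.02,"dz": 1.78,"ax": 0,"ay": 0,"az": 0,"hand": 86},
    {"dx": 0.06,"dy": -0.02,"dz": 1.78,"ax": 0,"ay": 0,"az": 0,"hand": 70},
    {"dx": 0.06,"dy": -0.02,"dz": 1.78,"ax": 0,"ay": 0,"az": 0,"hand": 60},
  ],
  newtons=20,
)

```text
clock: 8.7
tool_pos: [0.6327, -0.1102, 0.0322]
eef_rot: [0.975, -0.221, 0.001, -0.0]
contact_force: [0.6, -0.3, 0.4]
opening: 0.778
```

Emit:
servo_tool(
  deltas=[
    {"dx": 0,"dy": 0,"dz": 0,"ax": 0,"ay": 0,"az": 0,"hand": 54},
    {"dx": 0,"dy": 0,"dz": 0,"ax": 0,"ay": 0,"az": 0,"hand": 44},
    {"dx": 0,"dy": 0,"dz": 0,"ax": 0,"ay": 0,"az": 0,"hand": 44},
    {"dx": 0,"dy": 0,"dz": 0,"ax": 0,"ay": 0,"az": 0,"hand": 44},
    {"dx": 0,"dy": 0,"dz": 0,"ax": 0,"ay": 0,"az": 0,"hand": 44},
    {"dx": 0,"dy": 0,"dz": 0,"ax": 0,"ay": 0,"az": 0,"hand": 44},
  ],
)

```text
clock: 9.45
tool_pos: [0.6322, -0.11, 0.0314]
eef_rot: [0.975, -0.221, 0.0, 0.0]
contact_force: [-1.4, 0.6, 6.0]
opening: 0.586
```

The fingers stopped at 51.6 mm. Lifting and checking.

Emit:
servo_tool(
  deltas=[
    {"dx": 0,"dy": 0,"dz": -0.2,"ax": 0,"ay": 0,"az": 0,"hand": 44},
    {"dx": 0,"dy": 0,"dz": -0.6,"ax": 0,"ay": 0,"az": 0,"hand": 44},
    {"dx": 0,"dy": 0,"dz": -1.1,"ax": 0,"ay": 0,"az": 0,"hand": 44},
    {"dx": 0,"dy": 0,"dz": -1.5,"ax": 0,"ay": 0,"az": 0,"hand": 44},
    {"dx": 0,"dy": 0,"dz": -1.6,"ax": 0,"ay": 0,"az": 0,"hand": 44},
    {"dx": 0,"dy": 0,"dz": -1.6,"ax": 0,"ay": 0,"az": 0,"hand": 44},
  ],
  newtons=28,
)

```text
clock: 10.2
tool_pos: [0.6318, -0.1097, 0.1269]
eef_rot: [0.975, -0.221, -0.0, -0.0]
contact_force: [0.6, 0.2, -1.4]
opening: 0.586
```

```bash
python3 - <<'E'
from h import *
from plant import eyes,r
s=r.get_state(); print(s['tool_pos'],s['opening'],s['q'],s['contact_force']); 
go(s,.457,.1335,.1275,-25.5)
p,d=eyes.snapshot("side"); cv2.imwrite("pics/side6.png",cv2.resize(p[100:320,170:470,::-1],None,fx=2.5,fy=2.5))
E
```

```text
[ 0.63182516 -0.10974434  0.12685308] 0.5855845644615562 [ 0.0541962   0.8848913   0.0856076   1.62659507 -0.11193099  0.63493561
 -1.81715448] [ 0.5543175   0.15039734 -1.40520855]
d [-4.38 -2.4  -0.01] a [-0.  0. -0.]
```

View pics/side6.png

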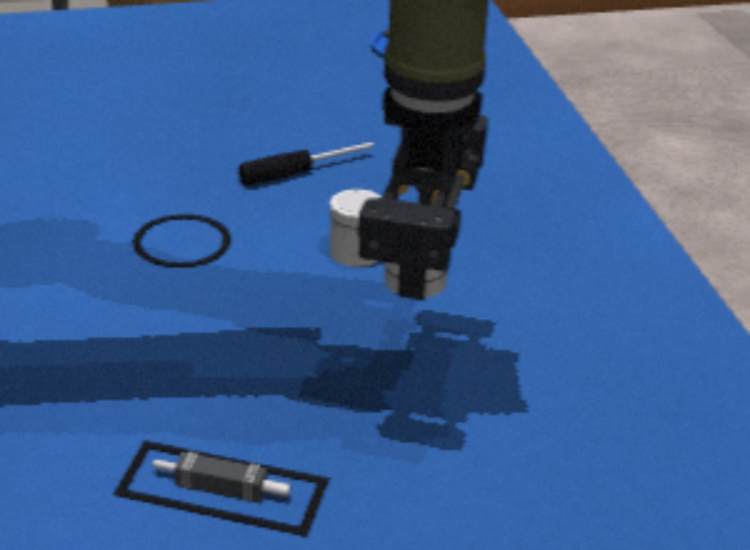

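The tin is held level. I'll carry it to the circle and let the wrist turn a little to stay clear of the joint limit.

Emit:
servo_tool(
  deltas=[
    {"dx": -0.4,"dy": -0.22,"dz": 0,"ax": 0,"ay": 0,"az": -0.3,"hand": 44},
    {"dx": -1.1,"dy": -0.6,"dz": 0,"ax": 0,"ay": 0,"az": -0.8,"hand": 44},
    {"dx": -1.8,"dy": -0.98,"dz": 0,"ax": 0,"ay": 0,"az": -1.3,"hand": 44},
    {"dx": -2.5,"dy": -1.36,"dz": 0,"ax": 0,"ay": 0,"az": -1.8,"hand": 44},
    {"dx": -3.2,"dy": -1.75,"dz": 0,"ax": 0,"ay": 0,"az": -2.3,"hand": 44},
    {"dx": -3.9,"dy": -2.13,"dz": 0,"ax": 0,"ay": 0,"az": -2.8,"hand": 44},
    {"dx": -4.38,"dy": -2.4,"dz": 0,"ax": 0,"ay": 0,"az": -3,"hand": 44},
    {"dx": -4.38,"dy": -2.4,"dz": 0.5,"ax": 0,"ay": 0,"az": -3,"hand": 44},
    {"dx": -4.38,"dy": -2.4,"dz": 1.0,"ax": 0,"ay": 0,"az": -3,"hand": 44},
    {"dx": -4.38,"dy": -2.4,"dz": 1.2,"ax": 0,"ay": 0,"az": -3,"hand": 44},
  ],
)

```text
clock: 11.5
tool_pos: [0.4557, 0.133, 0.053]
eef_rot: [0.998, -0.065, -0.002, 0.001]
contact_force: [0.3, -0.6, -0.4]
opening: 0.581
```

Emit:
servo_tool(
  deltas=[
    {"dx": 0,"dy": 0,"dz": 0,"ax": 0,"ay": 0,"az": 0,"hand": 44},
    {"dx": 0,"dy": 0,"dz": 0,"ax": 0,"ay": 0,"az": 0,"hand": 44},
  ],
)

```text
clock: 11.75
tool_pos: [0.4571, 0.1331, 0.0555]
eef_rot: [0.998, -0.066, 0.0, -0.0]
contact_force: [0.5, 0.3, -0.6]
opening: 0.583
```

```bash
python3 - <<'E'
from h import *
from plant import eyes,r
s=r.get_state(); print(s['tool_pos'],s['opening'],s['q'],s['contact_force']); 
go(s,.457,.1335,.031,-7.5)
p,d=eyes.snapshot("side"); cv2.imwrite("pics/side7.png",cv2.resize(p[100:320,170:470,::-1],None,fx=2.5,fy=2.5))
E
```

```text
[0.45712546 0.13312886 0.05545663] 0.5831644112346392 [-0.3903759   0.89510443  0.01636385  2.14802247 -0.12787364  0.09855408
 -1.95513664] [ 0.48952632  0.25642153 -0.58716335]
d [-0.   -0.01  0.41] a [-0.   -0.01 -0.01]
```

View pics/side7.png

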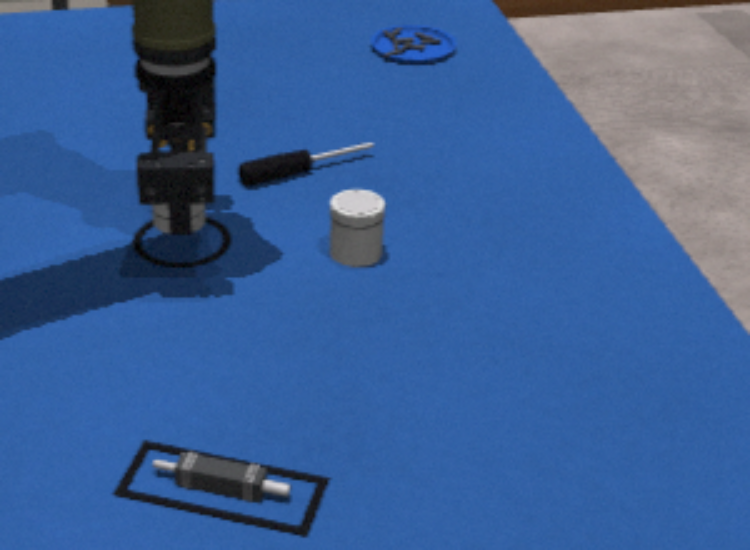

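Joint 6 is at 0.099, close to its 0.04 limit. I'll predict where it ends up at placing height before lowering.

```bash
python3 - <<'E'
import numpy as np
from scipy.optimize import least_squares,fsolve
D=np.array([(.690,1.5663,.6244,.2629),(.8316,1.4913,.6698,.1908),(.7178,2.0334,.5053,.1519),(.8653,1.6371,.6359,.1373),(.8951,2.1480,.4761,.0555),(.8849,1.6266,.6413,.1269)])
def f(p,q2,q4):
    L1,a,L2,b,h,o=p; return np.array([L1*np.sin(q2+a)+L2*np.sin(q2+q4+b)+o, h+L1*np.cos(q2+a)+L2*np.cos(q2+q4+b)])
s=least_squares(lambda p:np.r_[f(p,D[:,0],D[:,1])[0]-D[:,2],f(p,D[:,0],D[:,1])[1]-D[:,3]],[.4,0,.4,0,.2,0]); print(s.x,np.abs(s.fun).max())
for r,z in [(.476,.055),(.476,.031),(.482,.031),(.486,.031)]:
    q=fsolve(lambda q:f(s.x,*q)-[r,z],[.9,2.1]); print(r,z,q,np.pi-q.sum())
E
```

```text
[ 0.55840291 -0.01348654  0.34254456 -0.01204294  0.04121723  0.00836269] 0.0013226511086864567
0.476 0.055 [0.89666559 2.15131108] 0.09361598910573843
0.476 0.031 [0.9479605  2.15157887] 0.04205328294030242
0.482 0.031 [0.94875922 2.13400455] 0.058828885023264554
0.486 0.031 [0.94940416 2.1222737 ] 0.06991478927091954
```

Placing 6 mm radially outward keeps joint 6 at about 0.06, and the tin stays well inside the 18 mm tolerance. Lowering with that shift.

Emit:
servo_tool(
  deltas=[
    {"dx": 0.09,"dy": -0.05,"dz": 0.0,"ax": 0,"ay": 0,"az": 0,"hand": 44},
    {"dx": 0.09,"dy": -0.05,"dz": 0.15,"ax": 0,"ay": 0,"az": 0,"hand": 44},
    {"dx": 0.09,"dy": -0.05,"dz": 0.28,"ax": 0,"ay": 0,"az": 0,"hand": 44},
    {"dx": 0.09,"dy": -0.05,"dz": 0.36,"ax": 0,"ay": 0,"az": 0,"hand": 44},
    {"dx": 0.09,"dy": -0.05,"dz": 0.4,"ax": 0,"ay": 0,"az": 0,"hand": 44},
    {"dx": 0.09,"dy": -0.05,"dz": 0.4,"ax": 0,"ay": 0,"az": 0,"hand": 44},
    {"dx": 0.09,"dy": -0.05,"dz": 0.4,"ax": 0,"ay": 0,"az": 0,"hand": 44},
  ],
)

```text
clock: 12.68
tool_pos: [0.462, 0.1353, 0.0314]
eef_rot: [0.998, -0.065, -0.0, 0.0]
contact_force: [-1.6, -0.4, 6.9]
opening: 0.58
```

```bash
python3 - <<'E'
from h import *
from plant import eyes,r
s=r.get_state(); print(s['tool_pos'],s['opening'],s['q'],s['contact_force'])
E
```

```text
[0.46201147 0.13534889 0.03136008] 0.5804200100574739 [-0.38706597  0.94641185  0.0103754   2.13066521 -0.12924717  0.06572981
 -1.95384575] [-1.58155348 -0.42563292  6.91821341]
```

Contact shows as about +7 N, at the same height as the grasp. Releasing and rising.

Emit:
servo_tool(
  deltas=[
    {"dx": 0,"dy": 0,"dz": 0,"ax": 0,"ay": 0,"az": 0,"hand": 56},
    {"dx": 0,"dy": 0,"dz": 0,"ax": 0,"ay": 0,"az": 0,"hand": 66},
    {"dx": 0,"dy": 0,"dz": 0,"ax": 0,"ay": 0,"az": 0,"hand": 80},
    {"dx": 0,"dy": 0,"dz": 0,"ax": 0,"ay": 0,"az": 0,"hand": 80},
    {"dx": 0,"dy": 0,"dz": -0.2,"ax": 0,"ay": 0,"az": 0,"hand": 80},
    {"dx": 0,"dy": 0,"dz": -0.7,"ax": 0,"ay": 0,"az": 0,"hand": 80},
    {"dx": 0,"dy": 0,"dz": -1.5,"ax": 0,"ay": 0,"az": 0,"hand": 80},
    {"dx": 0,"dy": 0,"dz": -2.3,"ax": 0,"ay": 0,"az": 0,"hand": 80},
    {"dx": 0,"dy": 0,"dz": -3.0,"ax": 0,"ay": 0,"az": 0,"hand": 80},
    {"dx": 0,"dy": 0,"dz": -3.2,"ax": 0,"ay": 0,"az": 0,"hand": 80},
  ],
)

```text
clock: 13.92
tool_pos: [0.4634, 0.1357, 0.2258]
eef_rot: [0.998, -0.066, 0.002, -0.001]
contact_force: [-0.2, 0.8, -0.2]
opening: 0.907
```

Emit:
servo_tool(
  deltas=[
    {"dx": 0,"dy": 0.8,"dz": 0,"ax": 0,"ay": 0,"az": 0,"hand": 80},
    {"dx": 0,"dy": 1.6,"dz": 0,"ax": 0,"ay": 0,"az": 0,"hand": 80},
    {"dx": 0,"dy": 2,"dz": 0,"ax": 0,"ay": 0,"az": 0,"hand": 80},
    {"dx": 0,"dy": 2,"dz": 0,"ax": 0,"ay": 0,"az": 0,"hand": 80},
    {"dx": 0,"dy": 2,"dz": 0,"ax": 0,"ay": 0,"az": 0,"hand": 80},
  ],
)

```text
clock: 14.55
tool_pos: [0.4468, 0.0177, 0.2226]
eef_rot: [0.998, -0.065, -0.0, -0.0]
contact_force: [-0.1, 0.8, -0.4]
opening: 0.907
```

```bash
python3 - <<'E'
from h import *
from plant import eyes,r
s=r.get_state(); print(s['clock'],s['tool_pos'],abs(s['qd']).max(),s['contact_force'])
for n in ("side","top"):
    p,d=eyes.snapshot(n); np.savez(f"/tmp/{n}9.npz",p=p,d=d)
    cv2.imwrite(f"pics/{n}9.png",p[:,:,::-1])
E
```

```text
14.55 [0.44684547 0.0177429  0.22260585] 0.016941652417254285 [-0.07613551  0.78389117 -0.41774495]
```

View pics/side9.png

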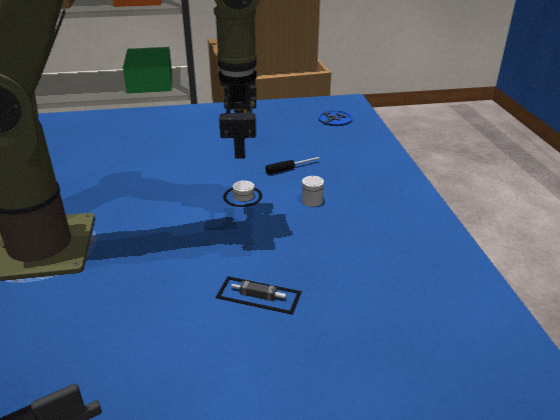

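View pics/top9.png

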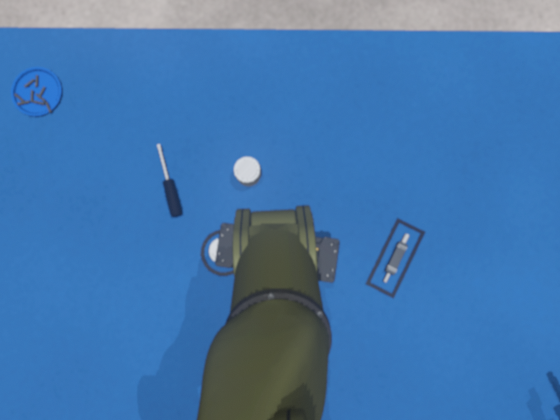

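Both parts sit inside their tape marks. The gauge is near (396,258) in top against (395,258) for the rectangle. The tin is at (243,191) in side, within the circle around (243,196). Bystanders look unmoved. Now for the numbers.

```bash
python3 - <<'E'
from h import *
from plant import eyes
def blob(n,t,box,thr=45,lo=0):
    f=np.load(f"/tmp/{n}{t}.npz"); p=f['p'].astype(int); x0,y0,x1,y1=box; q=p[y0:y1,x0:x1]
    k=((q[:,:,2]-q[:,:,0])<thr)&(q[:,:,0]>lo); ys,xs=np.nonzero(k); return np.c_[xs+x0,ys+y0].astype(np.float32)
ms=eyes.camera_model("side"); mt=eyes.camera_model("top")
b=blob("side",9,(228,176,260,206),45,80); c=b.min(0)/2+b.max(0)/2; print("tin side",b.min(0),b.max(0),plane(ms,*c,.015))
print("same on start tin", (lambda b:plane(ms,*(b.min(0)/2+b.max(0)/2),.015))(blob("side",0,(318,228,350,260),45,80)))
f=np.load("/tmp/side9.npz");d=f['d']; z=[(lambda a,o:(o+a*d[int(v),int(u)])[2])(*ray(ms,u,v)) for u,v in b]; print("tin z top",np.percentile(z,[2,50,98]))
b=blob("top",9,(378,230,412,286),45,60); W=np.array([plane(mt,u,v,.012)[:2] for u,v in b])
rc=cv2.minAreaRect((W*1000).astype(np.float32)); w,V=np.linalg.eigh(np.cov(W.T)); print("gauge",rc,np.degrees(np.arctan2(V[1,1],V[0,1]))%180)
for nm,n,bx in [("tall","top",(225,150,268,195)),("driver","top",(145,135,190,225)),("tall","side",(298,172,330,210)),("driver","side",(262,150,325,175))]:
    print(nm,n,[blob(n,t,bx).mean(0).round(1) for t in (0,9)])
E
```

```text
tin side [233. 181.] [253. 200.] [0.45888816 0.13696018 0.015     ]
same on start tin [ 0.63037247 -0.10794028  0.015     ]
tin z top [0.00181246 0.02867309 0.03345708]
gauge ((448.1218566894531, -216.64028930664062), (57.46015548706055, 107.53609466552734), 84.04814147949219) 157.76695741550049
tall top [array([247.1, 170.6], dtype=float32), array([247.2, 170.6], dtype=float32)]
driver top [array([168.8, 185.6], dtype=float32), array([168.5, 185. ], dtype=float32)]
tall side [array([312.3, 190.7], dtype=float32), array([312.3, 190.7], dtype=float32)]
driver side [array([283.7, 166. ], dtype=float32), array([283.5, 166.1], dtype=float32)]
```

The gauge fit picked up tape pixels. From its pin tips in the top view, (406,236) and (387,281), the middle is (396.5,258.5). That is about 4 mm or less from the rectangle's centre and about 3° off in angle. The tin is about 4 mm from the circle's centre. Handing in.

```bash
python3 -c "
from plant import r
print(r.finish_job())"
```

```text
the job is handed in; nothing more can be done
None
```

The gauge is lying inside the taped rectangle and the short tin is standing inside the taped circle. Both were lowered to contact before release, and I handed the job in at about 15 s of the 64 s allowed. No verdict was reported.

| Check | Result | Limit |
|---|---|---|
| Gauge middle from rectangle centre | about 4 mm or less | 18 mm along and across |
| Gauge angle to rectangle | about 3° | 15° |
| Short tin from circle centre | about 4 mm | 18 mm |
| Short tin | upright, top at about 30 mm | 6° tilt |
| Taller tin and screwdriver | same place to within 1 pixel (about 2 mm) in both views | 20 mm and 25 mm |
| Robot at hand-in | clear of everything, nearly still | touches nothing |

- **Tin offset:** I set the tin down 6 mm further out from the base than the circle's centre on purpose. At the exact centre, joint 6 would have come very close to its lower limit.
- **Weaker checks:** The automatic gauge fit in the last picture also picked up tape pixels, and gave a middle about 9 mm off. I discarded it and read the gauge's position from its pin tips in the top view by eye. The arm partly hid the tin from the top camera at the end, so the tin's final position comes from the side camera only.

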